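# Close the end gate of a gel casting stand

### The job

Close the gel casting stand for pouring: push the red cam lever round until the cam's low side faces the gate's follower, and only then push the blue end gate forward until it and the gel tray are fully home against the fixed end wall; finally push the lever back the way it came, to its stop, so that the cam locks the gate. Do all of it by pushing with the fingertips: lift nothing, leave the comb in the tray, and leave the other things on the bench where they are.

Things in the scene. Friction and masses are not known exactly. Their poses are not given: they have to be found in the camera images.
- caster: White gel casting stand, fixed to the bench: base plate 260 x 190 x 10 mm on rubber feet, its deck 18 mm above the bench. The origin is at bench height; x runs along the stand from the open end (near the robot) to the fixed end wall, y towards the cam side (left), z up. The plate spans x -130 to 130 and y -72 to 118 mm. The blue fixed end wall (128 mm wide, 44 mm above the deck) has its gasket face at x = 110 mm. Two guide rails 8 mm high at y = -60 and 60 mm.
- gate_slide (a joint): Travel of the blue end gate along the stand's +x (m): 0 is fully open; about 0.056 is fully home, with the tray squeezed between gate and fixed wall (its own stop is at 0.058). It starts between 0 and 0.014. It slides with about 1.5 N friction and stays where it is left. Beside it, at y = 74 mm in the stand's frame, it carries a steel follower pin (radius 6 mm), which runs into the cam nose at a travel of 0.018 to 0.027 if the cam is not at its low point.
- gate: The blue end gate: an upright plate across the stand, 19 mm thick (x), 106 mm wide (y), from 0.5 to 44.5 mm above the deck (a small rib on top reaches 48.5 mm). Its origin is at deck height under the middle of the plate, at x = -75.3 mm plus the travel in the stand's frame; axes as the stand's. It is pushed on its near (-x) face.
- gate_push (a point): Middle of the gate's near (-x) face, on a pale push pad, 42 mm above the bench. Nothing stands behind it.
- cam (a joint): Angle of the cam and its red lever (rad), growing clockwise as seen from above: 0 is the stop with the cam nose towards the gate (high point, locked); from 1.2 up to the other stop at 2.0 the cam's low side faces the follower and it can pass: take 1.5 or more as the low point. It starts between 0 and 0.35. Friction about 1 N at the peg; it stays where it is left. With the gate home, the lever returns freely to 0, the nose swinging in behind the follower.
- cam_axis (a point): The vertical axis of the cam, at x = -34.3, y = 95 mm in the stand's frame; the point lies 46 mm above the bench, in the middle of the lever's thickness. The hub under the lever has radius 12 mm.
- cam_peg (a point): Middle of the upright red peg at the lever's end: radius 7 mm, from 40 to 74 mm above the bench (this point 57 mm), 60 mm from the cam axis. The lever bar (12 mm wide) lies 40 to 52 mm above the bench. In the stand's frame the peg's direction from the axis is 145 degrees minus the cam angle, counted from +x towards +y: it starts back and to the left and swings forward, always on the outer side of the stand.
- tray: Clear loose gel tray, 120 long (x) x 108 wide x 26 mm high, open at both ends, lying on the deck between the rails with 2 mm play each side; origin in the middle of its underside, axes as the stand's. It starts 2 to 12 mm short of the fixed wall and is pushed home by the gate; home, its origin is at x = 50 mm in the stand's frame.
- comb: Loose black gel comb, 114 mm wide, 6 mm thick, hanging in the tray's notches; its top 48 mm above the bench. It rides with the tray. Origin in the middle of the underside of its bar, 34 mm above the bench.
- agarose_bottle: Loose glass bottle, blue cap, 86 mm diameter, 175 mm high; origin under its middle. Leave alone.
- buffer_bottle: Loose small glass bottle, yellow cap, 56 mm diameter, 105 mm high; origin under its middle. Leave alone.
- jar: Loose open white plastic beaker, 96 mm diameter, 115 mm high; origin under its middle. Leave alone.
- tip_box: Loose pipette tip box with its lid swung back, 85 x 122 mm, 105 mm high; origin under its middle. Leave alone.
- tube_rack: Loose blue tube rack, 70 x 130 mm, 36 mm high; origin under its middle. Leave alone.
- marker: Loose marker pen lying on the bench, 136 mm long, 15 mm high; origin under its middle. Leave alone.
Not all that is in view belongs to the job. Of the things like the comb, leave any that is green or orange; of the rest the smaller one is meant.

How it is judged:
By the outcome, as a careful person would: the job done as asked, in the order asked, and still so for the second after the job is handed in, with the robot touching nothing.
It also fails if it takes over 64 s, if anything falls off the work surface, if the arm or the gripper's body presses on something with over 40 N, if the wrist force passes 120 N, or if a joint passes its speed limit or range.

### The arm

A 7-joint arm with a two-finger parallel gripper is mounted at the origin on the work surface. World frame = base frame: x ahead of the robot, y to its left, z up, the work surface at z = 0. Lengths are in m, angles in rad, forces in N, time in s.
With the tool pointing down it reaches from about 0.4 to 0.85 m from the base axis. Payload 10.4 kg.
Tool frame: the origin (TCP) lies between the finger pads; the fingertips stand 11 mm ahead of it and the grasp point (between the pads) lies 8 mm behind it (r.tcp_to_tips is the distance from the TCP to the fingertips, in m); z points along the fingers, y is the line along which they close (so a half turn about z gives the same grasp; the last joint's range is limited). The gripper opens to 87 mm and grips with 3 to 60 N. Pads are 19 mm wide; open, the fingers measure 117 mm over their backs; the gripper's body (75 mm by 190 mm) begins 51 mm behind the grasp point.
Start: joints at [1.116, 0.332, -0.065, 1.46, 0.022, 1.35, -0.088], TCP at [0.262, -0.568, 0.234] pointing down, gripper open.
Joint ranges: [-2.6, 2.6], [-0.5, 2.12], [-1.47, 1.34], [0.16, 2.42], [-1.27, 4.41], [0.06, 2.06], [-2.6, 2.6]. Speed limits (rad/s): [2.22, 2.22, 2.79, 2.79, 3.14, 3.14, 3.14].

### API

Orientations are given as a unit quaternion [x, y, z, w].
In Python, from bench import r gives the robot as it stands. The module is installed in compiled form; this text tells all that it offers.
- The arm moves only by the shell command python3 -m crank 'ROWS' [FORCE]. ROWS is JSON, a list of rows, each an object of numbers: "claw": the closure, from -1 (fully open) to 1 (shut); "dx", "dy", "dz": the shift along the tool's x, y, z each as a share of 3 cm, from -1 to 1; "ax", "ay", "az": the turn, a rotation vector about the tool's x, y, z each as a share of 6 degrees, from -1 to 1. A call has 1 to 8 rows; each row shifts and turns the commanded pose from where the row before left it, along the tool's axes as they then stand; what a row does not reach is not made up. A row lasts 1/12 s, in which the tool goes at most 41.7 mm and 7.16 degrees, less where a joint would pass 70% of its speed; a pose out of reach is approached as far as the arm can. A call with a number of a shift or a turn outside -1 to 1 is refused whole. A call with a gripper value outside its range is refused whole. The fingers move at their own pace and stop on an object; FORCE is the grip in N (left out, the last holds). Time passes only in rows, so rows that do not move let the fingers close. It gives the time, the measured TCP pose, the force, the opening and the grip force at its end, in the units of the state.
- r.read_state(): the state, without advancing time (a new reading comes with each control period).
- r.camera(name): name is "scene" or "top" or "wrist"; returns a dict with "color" (480x640x3 uint8, red, green, blue), "mtx" (3x3 intrinsics, pixels), "k1" (the pictures are not rectified: a ray, as slopes to the right and down, at radius r is drawn at 1 + k1 r^2 times it, then the intrinsics apply), "R" (3x3) and "t" (3): a world point X has camera coordinates R X + t; the wrist camera has in their place "hand_eye" (4x4, takes a point from camera to tool coordinates, whose origin is the TCP and whose axes are the flange's). Camera axes: x right, y down, z forward; pixel columns grow to the right and rows downward; lengths in m; the calibration is good to about 2 mm. A picture is of the moment at which its call begins: read the wrist's pose just before it. There is no depth.
- r.close_job(): hands the job in; it is judged then, once.
The state is a dict: "time": time; "joint_positions": joint angles; "joint_vel": joint speeds; "joint_torque": joint torques, N m; "ee_pos": TCP position; "eef_rot": TCP orientation; "ft_force": force on the tool from outside, world axes, zero at the start; "torque": the same for the moment, N m; "width": finger opening in m; "grip_force": force on a finger pad.
Only numpy, scipy, OpenCV 4.12 (cv2) and the standard library are available. Lean on these libraries where they do the work, as an engineer would, in place of code of your own. Each camera call takes 0.05 s, during which the arm holds its last target. There are 200 camera calls.

## Working session

There is one attempt and no reset: what is moved stays moved. The work goes in short steps, Python scripts to look and compute and a shell command to move; the robot and the scene stay as the last step left them, time stands still between calls to the robot, and variables do not carry over. Pictures are saved under pics/ and viewed, at most 10 in all, crops included, and the job is handed in when it is done.

```bash
mkdir -p pics
cat > h.py <<'E'
import numpy as np, cv2
from bench import r
def snap(n,f):
    c=r.camera(n); cv2.imwrite(f,c["color"][:,:,::-1]); return c
E
python3 - <<'E'
from h import *
import pickle
s=r.read_state(); print({k:np.round(v,3).tolist() for k,v in s.items()})
d={n:snap(n,f"pics/{n}0.png") for n in("scene","top")}
pickle.dump(d,open("c0.pkl","wb"))
for n in d: print(n,d[n]["mtx"].tolist(),d[n]["k1"],np.round(d[n]["R"],3).tolist(),d[n]["t"])
E
```

```text
{'time': 0.0, 'joint_positions': [1.116, 0.333, -0.065, 1.461, 0.022, 1.35, -0.089], 'joint_vel': [-0.001, 0.0, 0.002, 0.001, 0.001, 0.001, -0.001], 'joint_torque': [-0.0, -62.325, 0.024, -38.989, -0.061, 0.04, 0.0], 'ee_pos': [0.261, -0.567, 0.233], 'eef_rot': [0.977, 0.214, -0.0, -0.001], 'ft_force': [-0.404, 0.052, -0.5], 'torque': [-0.01, 0.029, 0.045], 'grip_force': 0.0, 'width': 0.087}
scene [[604.5769268891968, 0.0, 317.7888376892026], [0.0, 604.5769268891968, 235.92867564815126], [0.0, 0.0, 1.0]] -0.20713727695322118 [[-0.263, 0.965, 0.015], [0.826, 0.233, -0.514], [-0.499, -0.123, -0.858]] [ 0.14739775 -0.41269715  1.66844585]
top [[480.3675749336073, 0.0, 322.1405489767773], [0.0, 480.3675749336073, 230.65196536623102], [0.0, 0.0, 1.0]] -0.017796319040832453 [[-0.012, -0.999, -0.035], [-0.993, 0.016, -0.115], [0.116, 0.034, -0.993]] [0.03481712 0.5496002  1.03023561]
```

View pics/top0.png

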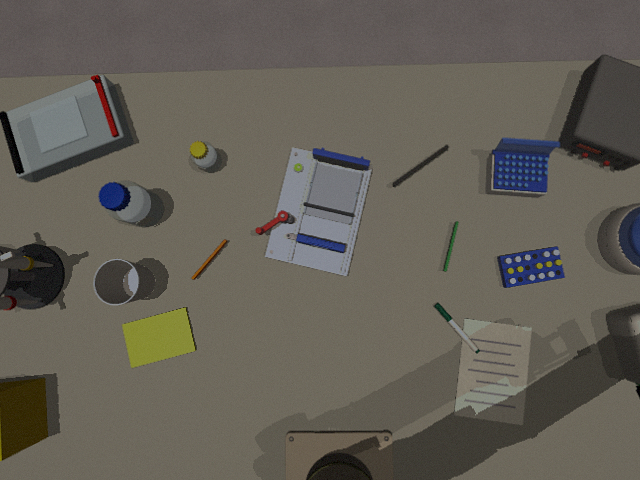

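View pics/scene0.png

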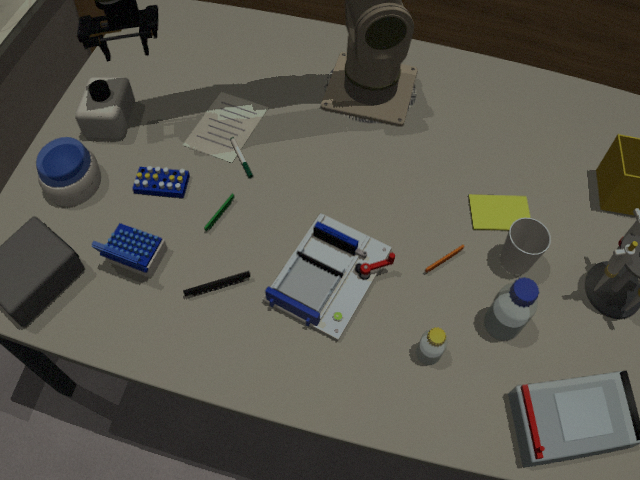

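The top view shows the stand at about (320,210), with the gate at (320,243), the cam hub at (284,216) and the peg at (262,230). Comb-like things are black in the tray (330,209), long black (420,165), orange (210,259) and green (450,246). The one in the tray fits: it isn't green or orange, and it's the smaller of the two black ones. I'll confirm that in enlarged crops.

Run:
```python
import cv2
a=cv2.imread("pics/top0.png")[140:280,250:450]; cv2.imwrite("pics/topc.png",cv2.resize(a,None,fx=4,fy=4,interpolation=cv2.INTER_CUBIC))
a=cv2.imread("pics/scene0.png")[205:345,250:410]; cv2.imwrite("pics/scenec.png",cv2.resize(a,None,fx=4,fy=4,interpolation=cv2.INTER_CUBIC))
```

```text
(no output)
```

View pics/topc.png

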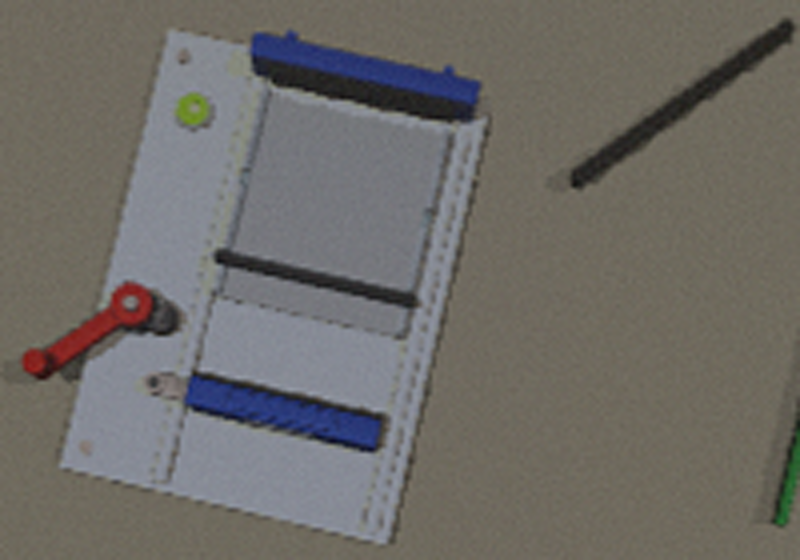

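View pics/scenec.png

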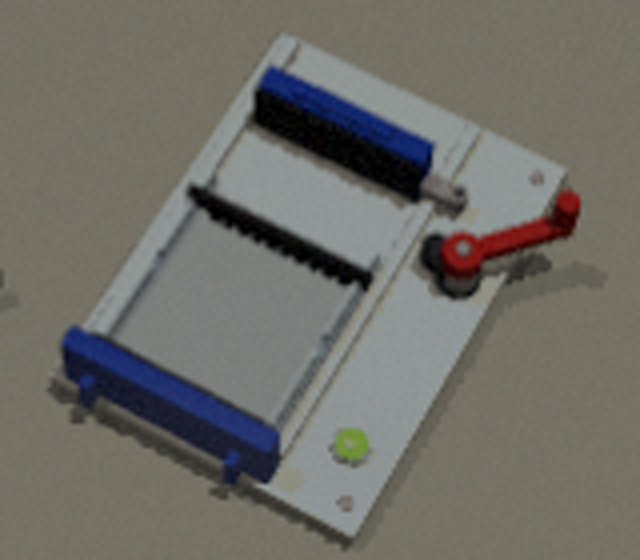

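The crops confirm it: the black comb in the tray is shorter than the loose black one. The peg top is at (38,360) in the top crop and (567,200) in the scene crop, the hub at (131,303) and (464,248). The plate corners are clear in both. Next I'll triangulate and fit the pose.

```bash
cat > m.py <<'E'
from h import *
import pickle
from scipy.optimize import least_squares
d=pickle.load(open("c0.pkl","rb"))
def proj(c,X):
    p=c["R"]@X+np.ravel(c["t"]); s=p[:2]/p[2]; s=s*(1+c["k1"]*(s@s))
    return c["mtx"][:2,:2]@s+c["mtx"][:2,2]
def P(n,u,v):
    o={"top":(250,140),"scene":(250,205)}[n]; return (np.array([u,v])+.5)/4-.5+o
def tri(a,b):
    f=lambda X:np.r_[proj(d["top"],X)-P("top",*a),proj(d["scene"],X)-P("scene",*b)]
    q=least_squares(f,[.6,0,.05]); return q.x,np.abs(q.fun).max()
E
python3 - <<'E'
from m import *
for n,a,b in [("hub",(131,303),(464,248)),("pegtop",(38,358),(567,200)),("c1",(388,543),(285,37)),("c2",(62,466),(565,172)),("c3",(170,30),(350,545)),("pin",(154,382),(456,190))]:
    X,e=tri(a,b); print(n,X.round(4),round(e,2))
obs=[("top",388,543,-130,-72,18),("top",62,466,-130,118,18),("top",170,30,130,118,18),("top",487,118,130,-72,18),("scene",285,37,-130,-72,18),("scene",565,172,-130,118,18),("scene",350,545,130,118,18),
("top",131,303,-34.3,95,54),("scene",464,248,-34.3,95,54)]
def W(q,x,y,z):
    c,s=np.cos(q[2]),np.sin(q[2]); x/=1e3;y/=1e3
    return np.array([q[0]+c*x-s*y,q[1]+s*x+c*y,z/1e3])
f=lambda q:np.concatenate([proj(d[n],W(q,x,y,z))-P(n,u,v) for n,u,v,x,y,z in obs])
q=least_squares(f,[.6,0,0]); print(q.x.round(4),q.fun.reshape(-1,2).round(2).tolist())
np.save("q.npy",q.x)
q=q.x; X,_=tri((38,358),(567,200)); dd=X-W(q,-34.3,95,54)
print("peg r",np.hypot(*dd[:2]),"camangle",145-np.degrees((np.arctan2(dd[1],dd[0])-q[2])))
X,_=tri((154,382),(456,190)); c,s=np.cos(q[2]),np.sin(q[2]); e=X[:2]-q[:2]; print("pin in stand",c*e[0]+s*e[1],-s*e[0]+c*e[1],X[2])
for tr in (0,.007,.014):
  for n in("top","scene"):
    o={"top":(250,140),"scene":(250,205)}[n]
    print(tr,n,[((proj(d[n],W(q,-75.3+tr*1e3+sx*9.5,53*sy,62.5))-o)*4).round().tolist() for sx in(-1,1) for sy in(-1,1)])
print("gatepush0",W(q,-84.8,0,42),"axis",W(q,-34.3,95,46))
E
```

```text
hub [0.5825 0.1131 0.0537] 0.07
pegtop [0.5503 0.1609 0.0751] 0.32
c1 [ 0.451  -0.0242  0.0128] 0.63
c2 [0.4966 0.1568 0.0135] 0.02
c3 [0.7487 0.0943 0.009 ] 0.41
pin [0.5405 0.101  0.0407] 0.4
[ 0.5924  0.0124 -0.2554] [[-0.44, 1.21], [-1.5, -0.04], [0.25, -0.95], [1.81, -4.15], [-0.4, -2.11], [1.34, -0.76], [0.42, -1.86], [-0.07, -0.36], [-0.16, 0.24]]
peg r 0.05811969145409795 camangle 5.8671018283985745
pin in stand -0.07259344641223328 0.07257199189093971 0.04073892476831162
0 top [[371.0, 453.0], [179.0, 406.0], [380.0, 419.0], [188.0, 372.0]]
0 scene [[273.0, 56.0], [438.0, 137.0], [256.0, 80.0], [422.0, 163.0]]
0.007 top [[374.0, 441.0], [183.0, 394.0], [383.0, 406.0], [191.0, 360.0]]
0.007 scene [[267.0, 65.0], [432.0, 147.0], [250.0, 90.0], [416.0, 172.0]]
0.014 top [[378.0, 428.0], [186.0, 381.0], [386.0, 394.0], [194.0, 347.0]]
0.014 scene [[261.0, 74.0], [427.0, 156.0], [244.0, 99.0], [410.0, 182.0]]
gatepush0 [0.5103901  0.03386485 0.042     ] axis [0.58325382 0.11302373 0.046     ]
```

Run:
```python
from m import *
obs=[("top",388,543,-130,-72,18),("top",62,466,-130,118,18),("top",170,30,130,118,18),("scene",285,37,-130,-72,18),("scene",565,172,-130,118,18),("scene",350,545,130,118,18),
("top",131,303,-34.3,95,54),("scene",464,248,-34.3,95,54)]
g=[("top",187,403,-9.5,53,62.5),("top",378,452,-9.5,-53,62.5),("top",384,416,9.5,-53,62.5),("top",190,374,9.5,53,62.5),("scene",433,140,-9.5,53,62.5),("scene",274,68,-9.5,-53,62.5),("scene",258,90,9.5,-53,62.5),("scene",418,164,9.5,53,62.5)]
def W(q,x,y,z):
    c,s=np.cos(q[2]),np.sin(q[2]); x/=1e3;y/=1e3
    return np.array([q[0]+c*x-s*y,q[1]+s*x+c*y,z/1e3])
f=lambda q:np.concatenate([proj(d[n],W(q,x,y,z))-P(n,u,v) for n,u,v,x,y,z in obs]+[proj(d[n],W(q,x-75.3+q[3]*1e3,y,z))-P(n,u,v) for n,u,v,x,y,z in g])
q=least_squares(f,[.6,0,0,.005],loss="soft_l1"); print(q.x.round(4),q.fun.reshape(-1,2).round(1).tolist())
np.save("q.npy",q.x); q=q.x
for nm,p in dict(gatepush=(-84.8+q[3]*1e3,0,42),axis=(-34.3,95,46)).items(): print(nm,W(q,*p).round(4))
ax=W(q,-34.3,95,57)
X,_=tri((38,358),(567,200)); dd=X-ax; print("cam deg",145-np.degrees(np.arctan2(dd[1],dd[0])-q[2]), np.hypot(*dd[:2]))
for a in (0,5,20,40,60,80,100,115): 
    t=np.radians(145-a); print(a,W(q,-34.3+60*np.cos(t),95+60*np.sin(t),57).round(4))
```

```text
[ 0.5941  0.0118 -0.2469  0.0006] [[0.4, 0.3], [-0.9, -0.2], [-0.0, -1.4], [-1.4, -1.6], [0.7, -0.7], [0.6, -1.4], [0.3, -0.8], [-0.6, 0.5], [-0.9, 0.4], [-0.6, -0.5], [-0.0, -0.1], [0.4, -0.9], [0.9, 0.2], [-0.9, -1.9], [-1.0, -1.2], [0.7, 0.6]]
gatepush [0.5125 0.0324 0.042 ]
axis [0.5841 0.1123 0.046 ]
cam deg 6.077128102883165 0.05918814392472875
0 [0.5448 0.1577 0.057 ]
5 [0.549  0.1609 0.057 ]
20 [0.5627 0.1684 0.057 ]
40 [0.5832 0.1723 0.057 ]
60 [0.6038 0.169  0.057 ]
80 [0.622  0.1588 0.057 ]
100 [0.6356 0.1431 0.057 ]
115 [0.6418 0.1287 0.057 ]
```

Everything is consistent: peg radius 59 mm, cam about 6°, gate travel about 0.6 mm. I'll turn the tool to the stand's axes and shut the fingers.

```bash
cat > g.py <<'E'
import sys; from h import *
from scipy.spatial.transform import Rotation as Ro
q=np.load("q.npy"); S=Ro.from_euler("z",q[2]).as_matrix()
s=r.read_state(); R=Ro.from_quat(s["eef_rot"]); p=S.T@(np.array(s["ee_pos"])-[q[0],q[1],0])
print("t",round(s["time"],2),"stand pos mm",(p*1e3).round(1),"F stand",(S.T@np.array(s["ft_force"])).round(1),"tool x yaw rel",np.degrees(np.arctan2(*(S.T@R.as_matrix()[:,0])[[1,0]])).round(2),"tilt",R.as_matrix()[2].round(3),"w",s["width"])
for a in sys.argv[1:]:
    g=np.array(eval(a))/1e3; print(a,"tool units",(R.inv().apply(S@(g-p))/.03).round(2))
E
python3 -m crank '[{"az":1,"claw":1},{"az":1,"claw":1},{"az":1,"claw":1},{"az":1,"claw":1},{"az":1,"claw":1},{"az":1,"claw":1},{"az":0.47,"claw":1},{"claw":1}]' 10
python3 g.py '(-150,-200,234)' '(-117,138,234)'
```

```text
t 0.1 stand pos mm [-181.1 -642.9  232.8] F stand [0.1 1.1 0. ] tool x yaw rel 38.89 tilt [-0.    -0.001 -1.   ] w 0.08679612645404897
(-150,-200,234) tool units [ 10.07 -10.84  -0.03]
(-117,138,234) tool units [ 18.   -18.92  -0.02]invalid input at $[0]: expected keys claw, dx, dy, dz, ax, ay, az
```

All keys are needed in each row.

```bash
python3 -m crank '[{"claw":1,"dx":0,"dy":0,"dz":0,"ax":0,"ay":0,"az":1},{"claw":1,"dx":0,"dy":0,"dz":0,"ax":0,"ay":0,"az":1},{"claw":1,"dx":0,"dy":0,"dz":0,"ax":0,"ay":0,"az":1},{"claw":1,"dx":0,"dy":0,"dz":0,"ax":0,"ay":0,"az":1},{"claw":1,"dx":0,"dy":0,"dz":0,"ax":0,"ay":0,"az":1},{"claw":1,"dx":0,"dy":0,"dz":0,"ax":0,"ay":0,"az":1},{"claw":1,"dx":0,"dy":0,"dz":0,"ax":0,"ay":0,"az":0.48},{"claw":1,"dx":0,"dy":0,"dz":0,"ax":0,"ay":0,"az":0}]' 10
python3 g.py '(-100,-300,234)' '(-117,138,234)'
```

```text
time: 0.77
ee_pos: [0.2615, -0.5674, 0.2331]
eef_rot: [0.992, -0.124, -0.0, -0.0]
ft_force: [0.1, 0.4, -0.3]
width: 0.0415
grip_force: 0.0
t 0.77 stand pos mm [-180.9 -643.   233.1] F stand [ 0.   0.5 -0.3] tool x yaw rel -0.12 tilt [-0.001 -0.    -1.   ] w 0.041453930307338224
(-100,-300,234) tool units [  2.67 -11.44  -0.03]
(-117,138,234) tool units [ 2.070e+00 -2.604e+01 -2.000e-02]
```

```bash
python3 -m crank '[{"claw":1,"dx":0.5,"dy":-1,"dz":0,"ax":0,"ay":0,"az":0},{"claw":1,"dx":0.5,"dy":-1,"dz":0,"ax":0,"ay":0,"az":0},{"claw":1,"dx":0.5,"dy":-1,"dz":0,"ax":0,"ay":0,"az":0},{"claw":1,"dx":0.5,"dy":-1,"dz":0,"ax":0,"ay":0,"az":0},{"claw":1,"dx":0.5,"dy":-1,"dz":0,"ax":0,"ay":0,"az":0},{"claw":1,"dx":0.5,"dy":-1,"dz":0,"ax":0,"ay":0,"az":0},{"claw":1,"dx":0,"dy":-1,"dz":0,"ax":0,"ay":0,"az":0},{"claw":1,"dx":0,"dy":-1,"dz":0,"ax":0,"ay":0,"az":0}]'
python3 -m crank '[{"claw":1,"dx":0,"dy":-1,"dz":0,"ax":0,"ay":0,"az":0},{"claw":1,"dx":0,"dy":-1,"dz":0,"ax":0,"ay":0,"az":0},{"claw":1,"dx":0,"dy":-1,"dz":0,"ax":0,"ay":0,"az":0},{"claw":1,"dx":0,"dy":-1,"dz":0,"ax":0,"ay":0,"az":0},{"claw":1,"dx":0,"dy":-1,"dz":0,"ax":0,"ay":0,"az":0},{"claw":1,"dx":0,"dy":-1,"dz":0,"ax":0,"ay":0,"az":0},{"claw":1,"dx":0,"dy":-1,"dz":0,"ax":0,"ay":0,"az":0},{"claw":1,"dx":0,"dy":-1,"dz":0,"ax":0,"ay":0,"az":0}]'
python3 -m crank '[{"claw":1,"dx":0,"dy":-1,"dz":0,"ax":0,"ay":0,"az":0},{"claw":1,"dx":0,"dy":-1,"dz":0,"ax":0,"ay":0,"az":0},{"claw":1,"dx":0,"dy":-1,"dz":0,"ax":0,"ay":0,"az":0},{"claw":1,"dx":0,"dy":-1,"dz":0,"ax":0,"ay":0,"az":0},{"claw":1,"dx":0,"dy":-1,"dz":0,"ax":0,"ay":0,"az":0},{"claw":1,"dx":0,"dy":-1,"dz":0,"ax":0,"ay":0,"az":0},{"claw":1,"dx":0,"dy":0,"dz":0,"ax":0,"ay":0,"az":0}]'
python3 g.py '(-117,138,100)' '(-117,138,68)'
```

```text
time: 1.43
ee_pos: [0.4083, -0.3551, 0.2331]
eef_rot: [0.993, -0.121, -0.0, -0.0]
ft_force: [0.3, -0.2, 0.1]
width: 0.0007
grip_force: 0.0
time: 2.1
ee_pos: [0.4661, -0.1227, 0.2335]
eef_rot: [0.993, -0.122, -0.0, 0.0]
ft_force: [1.1, 0.1, -0.6]
width: 0.0003
grip_force: 0.0
time: 2.68
ee_pos: [0.5103, 0.0569, 0.2336]
eef_rot: [0.993, -0.118, 0.0, -0.001]
ft_force: [0.3, 0.4, 0.1]
width: 0.0001
grip_force: 0.0
t 2.68 stand pos mm [-92.3  23.2 233.6] F stand [0.2 0.5 0.1] tool x yaw rel 0.57 tilt [-0.    -0.003 -1.   ] w 5.922254008904239e-05
(-117,138,100) tool units [-0.78 -3.82  4.46]
(-117,138,68) tool units [-0.78 -3.82  5.53]
```

```bash
python3 -m crank '[{"claw":1,"dx":-0.2,"dy":-1,"dz":0,"ax":0,"ay":0,"az":0},{"claw":1,"dx":-0.2,"dy":-1,"dz":0,"ax":0,"ay":0,"az":0},{"claw":1,"dx":-0.2,"dy":-1,"dz":0,"ax":0,"ay":0,"az":0},{"claw":1,"dx":-0.2,"dy":-0.82,"dz":0,"ax":0,"ay":0,"az":0.1},{"claw":1,"dx":0,"dy":0,"dz":1,"ax":0,"ay":0,"az":0},{"claw":1,"dx":0,"dy":0,"dz":1,"ax":0,"ay":0,"az":0},{"claw":1,"dx":0,"dy":0,"dz":1,"ax":0,"ay":0,"az":0},{"claw":1,"dx":0,"dy":0,"dz":1,"ax":0,"ay":0,"az":0}]'
python3 -m crank '[{"claw":1,"dx":0,"dy":0,"dz":0.8,"ax":0,"ay":0,"az":0},{"claw":1,"dx":0,"dy":0,"dz":0.7,"ax":0,"ay":0,"az":0},{"claw":1,"dx":0,"dy":0,"dz":0,"ax":0,"ay":0,"az":0}]'
python3 g.py '(-117,138,68)' '(-96,138,68)'  '(-17,155,68)'
python3 -c "
from h import *; snap('top','pics/top1.png'); a=cv2.imread('pics/top1.png')[140:280,230:390]
cv2.imwrite('pics/top1c.png',cv2.resize(a,None,fx=4,fy=4,interpolation=cv2.INTER_CUBIC))"
```

```text
time: 3.35
ee_pos: [0.5146, 0.1672, 0.1122]
eef_rot: [0.992, -0.127, 0.0, 0.0]
ft_force: [0.8, -0.2, 0.3]
width: 0.0005
grip_force: 0.0
time: 3.6
ee_pos: [0.5122, 0.1661, 0.0644]
eef_rot: [0.992, -0.127, -0.003, 0.001]
ft_force: [-1.2, -0.9, 0.6]
width: 0.0006
grip_force: 0.0
t 3.6 stand pos mm [-117.2  129.6   64.4] F stand [-1.  -1.2  0.6] tool x yaw rel -0.48 tilt [-0.006  0.003 -1.   ] w 0.0006490362428706398
(-117,138,68) tool units [ 0.   -0.28 -0.12]
(-96,138,68) tool units [ 0.7  -0.29 -0.12]
(-17,155,68) tool units [ 3.33 -0.88 -0.14]
```

View pics/top1c.png

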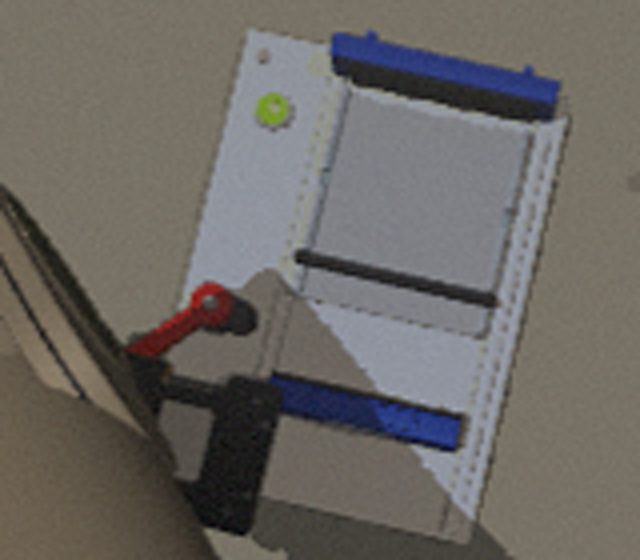

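The tool stands just behind the peg and the lever hasn't moved (hub at (212,302) in the crop). Now I'll push forward along the stand.

```bash
python3 -m crank '[{"claw":1,"dx":0,"dy":-0.2,"dz":-0.13,"ax":0,"ay":0,"az":0},{"claw":1,"dx":0.5,"dy":-0.1,"dz":0,"ax":0,"ay":0,"az":0},{"claw":1,"dx":0.4,"dy":-0.1,"dz":0,"ax":0,"ay":0,"az":0},{"claw":1,"dx":0.4,"dy":-0.1,"dz":0,"ax":0,"ay":0,"az":0},{"claw":1,"dx":0.4,"dy":-0.1,"dz":0,"ax":0,"ay":0,"az":0},{"claw":1,"dx":0,"dy":0,"dz":0,"ax":0,"ay":0,"az":0}]'
python3 g.py '(-34,152,68)' '(-8,142,68)'
```

```text
time: 4.15
ee_pos: [0.5713, 0.1742, 0.0752]
eef_rot: [0.992, -0.128, 0.002, -0.002]
ft_force: [-0.3, 1.2, 0.7]
width: 0.0002
grip_force: 0.3
t 4.15 stand pos mm [-61.8 151.9  75.2] F stand [-0.6  1.1  0.7] tool x yaw rel -0.5 tilt [ 0.003 -0.004 -1.   ] w 0.0001645567483618477
(-34,152,68) tool units [ 0.93 -0.01  0.24]
(-8,142,68) tool units [1.8  0.32 0.25]
```

```bash
python3 -m crank '[{"claw":1,"dx":0,"dy":0,"dz":0.1,"ax":0,"ay":0,"az":0},{"claw":1,"dx":0,"dy":0,"dz":0,"ax":0,"ay":0,"az":0},{"claw":1,"dx":0,"dy":0,"dz":0,"ax":0,"ay":0,"az":0}]'
python3 g.py '(-34,152,68)' '(-8,142,68)'
```

```text
time: 4.4
ee_pos: [0.5688, 0.1716, 0.0701]
eef_rot: [0.992, -0.128, 0.0, 0.0]
ft_force: [0.7, -0.9, -0.2]
width: 0.0004
grip_force: 0.0
t 4.4 stand pos mm [-63.7 148.8  70.1] F stand [ 0.9 -0.7 -0.2] tool x yaw rel -0.59 tilt [ 0.001  0.    -1.   ] w 0.0004126552617175045
(-34,152,68) tool units [ 0.99 -0.12  0.07]
(-8,142,68) tool units [1.86 0.21 0.07]
```

```bash
python3 -m crank '[{"claw":1,"dx":0.3,"dy":-0.05,"dz":0.06,"ax":0,"ay":0,"az":0},{"claw":1,"dx":0.3,"dy":0,"dz":0,"ax":0,"ay":0,"az":0},{"claw":1,"dx":0.3,"dy":0,"dz":0,"ax":0,"ay":0,"az":0},{"claw":1,"dx":0.3,"dy":0.05,"dz":0,"ax":0,"ay":0,"az":0},{"claw":1,"dx":0.3,"dy":0.1,"dz":0,"ax":0,"ay":0,"az":0},{"claw":1,"dx":0.3,"dy":0.1,"dz":0,"ax":0,"ay":0,"az":0},{"claw":1,"dx":0.1,"dy":0,"dz":0,"ax":0,"ay":0,"az":0},{"claw":1,"dx":0,"dy":0,"dz":0,"ax":0,"ay":0,"az":0}]'
python3 g.py '(-8,142,68)'; python3 -c "
from h import *; snap('scene','pics/s2.png'); a=cv2.imread('pics/s2.png')[165:345,250:450]
cv2.imwrite('pics/s2c.png',cv2.resize(a,(800,600)[:1]+(720,),interpolation=cv2.INTER_CUBIC)[:600])"
```

```text
time: 5.07
ee_pos: [0.6218, 0.1481, 0.0667]
eef_rot: [0.992, -0.13, -0.002, 0.002]
ft_force: [-8.5, -7.1, 3.6]
width: 0.0004
grip_force: 4.9
t 5.07 stand pos mm [ -6.4 138.9  66.7] F stand [-6.5 -8.9  3.6] tool x yaw rel -0.75 tilt [-0.003  0.005 -1.   ] w 0.00036859168755602745
(-8,142,68) tool units [-0.05 -0.1  -0.04]
```

View pics/s2c.png

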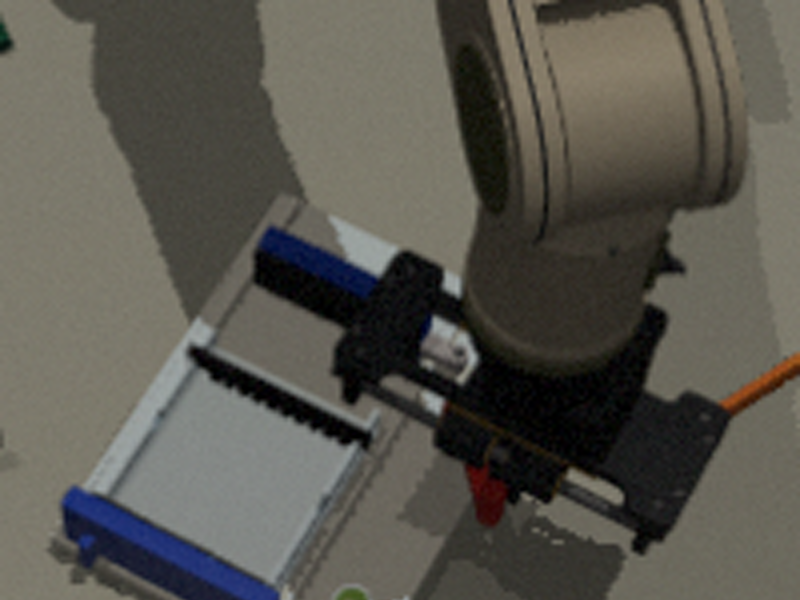

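The lever has swung forward (red peg at (487,490) in the crop, in front of the fingers). I'll back off and measure it clear of the hand.

```bash
python3 -m crank '[{"claw":1,"dx":0,"dy":0,"dz":0,"ax":0,"ay":0,"az":0},{"claw":1,"dx":0,"dy":0,"dz":0,"ax":0,"ay":0,"az":0}]'; python3 g.py
python3 -m crank '[{"claw":1,"dx":-0.5,"dy":0,"dz":0,"ax":0,"ay":0,"az":0},{"claw":1,"dx":-1,"dy":0,"dz":-0.5,"ax":0,"ay":0,"az":0},{"claw":1,"dx":-1,"dy":0,"dz":-1,"ax":0,"ay":0,"az":0},{"claw":1,"dx":-1,"dy":0.5,"dz":-1,"ax":0,"ay":0,"az":0},{"claw":1,"dx":-0.5,"dy":1,"dz":0,"ax":0,"ay":0,"az":0.1},{"claw":1,"dx":0,"dy":1,"dz":0,"ax":0,"ay":0,"az":0},{"claw":1,"dx":0,"dy":1,"dz":0,"ax":0,"ay":0,"az":0},{"claw":1,"dx":0,"dy":1,"dz":0,"ax":0,"ay":0,"az":0}]'
python3 g.py '(-120,0,70)'
python3 - <<'E'
from m import *
from scipy import ndimage
c={n:snap(n,f"pics/{n}3.png") for n in("scene","top")}
q=np.load("q.npy")
def W(x,y,z):
    C,s=np.cos(q[2]),np.sin(q[2]); x/=1e3;y/=1e3
    return np.array([q[0]+C*x-s*y,q[1]+s*x+C*y,z/1e3])
for n in c:
    im=c[n]["color"].astype(int); m=(im[:,:,0]>90)&(im[:,:,1]<60)&(im[:,:,2]<60)
    m[:,:230]=0;m[:,420:]=0; v,u=np.nonzero(m[150:330]); print(n,len(u),"mean red",u.mean(),v.mean()+150)
    for a in (70,80,90,100,110,114.6):
        t=np.radians(145-a); print(a,proj(c[n],W(-34.3+60*np.cos(t),95+60*np.sin(t),74)).round(1), proj(c[n],W(-34.3+30*np.cos(t),95+30*np.sin(t),52)).round(1))
a=cv2.imread("pics/top3.png")[140:280,240:440]; cv2.imwrite("pics/top3c.png",cv2.resize(a,None,fx=4,fy=4,interpolation=cv2.INTER_CUBIC))
E
```

```text
time: 5.28
ee_pos: [0.6215, 0.1485, 0.0668]
eef_rot: [0.992, -0.129, -0.002, 0.002]
ft_force: [-8.3, -5.0, 3.0]
width: 0.0007
grip_force: 4.5
t 5.28 stand pos mm [ -6.9 139.3  66.8] F stand [-6.8 -6.9  3. ] tool x yaw rel -0.7 tilt [-0.003  0.004 -1.   ] w 0.000657307357370114
time: 5.95
ee_pos: [0.4742, 0.0503, 0.1406]
eef_rot: [0.991, -0.133, 0.001, 0.0]
ft_force: [-0.2, -0.6, 0.5]
width: 0.0008
grip_force: 0.0
t 5.95 stand pos mm [-125.7    8.1  140.6] F stand [-0.1 -0.6  0.5] tool x yaw rel -1.19 tilt [ 0.002 -0.    -1.   ] w 0.0007785261754918242
(-120,0,70) tool units [0.19 0.26 2.35]
scene 160 mean red 368.25625 276.275
70 [386.7 280.2] [375.2 276.1]
80 [383.2 283.1] [373.5 277.5]
90 [379.1 285.4] [371.4 278.6]
100 [374.5 286.9] [369.2 279.4]
110 [369.7 287.7] [366.9 279.8]
114.6 [367.4 287.8] [365.8 279.8]
top 175 mean red 276.1142857142857 203.77714285714285
70 [257.3 200.2] [270.8 208.4]
80 [260.  196.2] [272.2 206.4]
90 [263.4 192.7] [273.8 204.7]
100 [267.3 189.9] [275.7 203.3]
110 [271.6 187.7] [277.9 202.2]
114.6 [273.7 187. ] [278.9 201.8]
```

View pics/top3c.png

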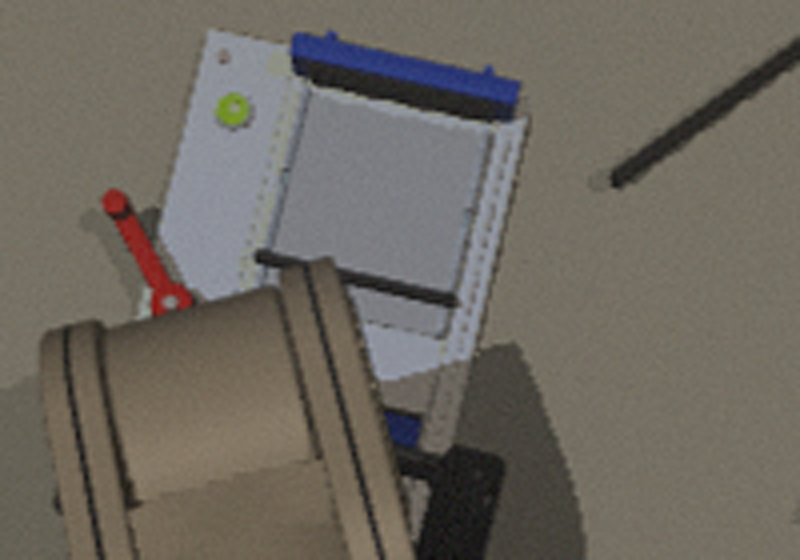

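The peg is at (115,200) in the crop, i.e. (268.7,190), so the cam is at about 102° (1.78 rad), past its low point. Next I'll lower behind the gate.

```bash
python3 -m crank '[{"claw":1,"dx":0,"dy":0.1,"dz":0,"ax":0,"ay":0,"az":-0.2},{"claw":1,"dx":0,"dy":0,"dz":1,"ax":0,"ay":0,"az":0},{"claw":1,"dx":0,"dy":0,"dz":1,"ax":0,"ay":0,"az":0},{"claw":1,"dx":0,"dy":0,"dz":0.7,"ax":0,"ay":0,"az":0},{"claw":1,"dx":0,"dy":0,"dz":0.2,"ax":0,"ay":0,"az":0},{"claw":1,"dx":0,"dy":0,"dz":0,"ax":0,"ay":0,"az":0},{"claw":1,"dx":0,"dy":0,"dz":0,"ax":0,"ay":0,"az":0}]'
python3 g.py '(-120,0,48)' '(-38.5,0,48)'
```

```text
time: 6.63
ee_pos: [0.474, 0.0495, 0.0538]
eef_rot: [0.992, -0.123, 0.0, -0.0]
ft_force: [-0.2, 0.5, 0.7]
width: 0.0006
grip_force: 0.0
t 6.63 stand pos mm [-125.7    7.2   53.8] F stand [-0.3  0.5  0.7] tool x yaw rel 0.02 tilt [ 0.001 -0.001 -1.   ] w 0.0006064411191407967
(-120,0,48) tool units [0.19 0.24 0.19]
(-38.5,0,48) tool units [2.91 0.24 0.19]
```

```bash
python3 -m crank '[{"claw":1,"dx":0.2,"dy":0.24,"dz":0.2,"ax":0,"ay":0,"az":0},{"claw":1,"dx":0.3,"dy":0,"dz":0,"ax":0,"ay":0,"az":0},{"claw":1,"dx":0.3,"dy":0,"dz":0,"ax":0,"ay":0,"az":0},{"claw":1,"dx":0.3,"dy":0,"dz":0,"ax":0,"ay":0,"az":0},{"claw":1,"dx":0.3,"dy":0,"dz":0,"ax":0,"ay":0,"az":0},{"claw":1,"dx":0.3,"dy":0,"dz":0,"ax":0,"ay":0,"az":0},{"claw":1,"dx":0,"dy":0,"dz":0,"ax":0,"ay":0,"az":0}]'
python3 g.py '(-38.5,0,48)'
python3 -m crank '[{"claw":1,"dx":0.2,"dy":0,"dz":0,"ax":0,"ay":0,"az":0},{"claw":1,"dx":0.2,"dy":0,"dz":0,"ax":0,"ay":0,"az":0},{"claw":1,"dx":0.2,"dy":0,"dz":0,"ax":0,"ay":0,"az":0},{"claw":1,"dx":0,"dy":0,"dz":0,"ax":0,"ay":0,"az":0}]'
python3 g.py '(-38.5,0,48)'
```

```text
time: 7.22
ee_pos: [0.5227, 0.0292, 0.047]
eef_rot: [0.992, -0.124, 0.001, -0.0]
ft_force: [-0.7, -0.0, 0.2]
width: 0.0002
grip_force: 0.0
t 7.22 stand pos mm [-73.5  -0.5  47. ] F stand [-0.7 -0.2  0.2] tool x yaw rel -0.04 tilt [ 0.001 -0.001 -1.   ] w 0.0001652981877773672
(-38.5,0,48) tool units [ 1.17 -0.02 -0.03]
time: 7.55
ee_pos: [0.5394, 0.0251, 0.0469]
eef_rot: [0.992, -0.123, 0.0, -0.0]
ft_force: [0.7, -0.0, 1.3]
width: 0.0003
grip_force: 0.0
t 7.55 stand pos mm [-56.3  -0.5  46.9] F stand [0.6 0.1 1.3] tool x yaw rel -0.01 tilt [ 0.001 -0.    -1.   ] w 0.0003256647185240266
(-38.5,0,48) tool units [ 0.59 -0.02 -0.04]
```

```bash
python3 -m crank '[{"claw":1,"dx":0.2,"dy":0,"dz":0,"ax":0,"ay":0,"az":0},{"claw":1,"dx":0.2,"dy":0,"dz":0,"ax":0,"ay":0,"az":0},{"claw":1,"dx":0.1,"dy":0,"dz":0,"ax":0,"ay":0,"az":0},{"claw":1,"dx":0,"dy":0,"dz":0,"ax":0,"ay":0,"az":0},{"claw":1,"dx":0,"dy":0,"dz":0,"ax":0,"ay":0,"az":0}]'
python3 g.py '(-38.5,0,48)'
python3 -m crank '[{"claw":1,"dx":0.1,"dy":0,"dz":0,"ax":0,"ay":0,"az":0},{"claw":1,"dx":0,"dy":0,"dz":0,"ax":0,"ay":0,"az":0},{"claw":1,"dx":0,"dy":0,"dz":0,"ax":0,"ay":0,"az":0}]'
python3 g.py '(-38.5,0,48)'
```

```text
time: 7.97
ee_pos: [0.5533, 0.0215, 0.047]
eef_rot: [0.992, -0.123, 0.0, 0.0]
ft_force: [-0.5, 0.2, 0.3]
width: 0.0005
grip_force: 0.0
t 7.97 stand pos mm [-41.9  -0.6  47. ] F stand [-0.5  0.   0.3] tool x yaw rel -0.01 tilt [ 0.001 -0.    -1.   ] w 0.00045981026267382367
(-38.5,0,48) tool units [ 0.11 -0.02 -0.03]
time: 8.22
ee_pos: [0.5545, 0.0213, 0.0468]
eef_rot: [0.992, -0.123, -0.001, 0.0]
ft_force: [-7.9, 1.2, 5.1]
width: 0.0006
grip_force: 3.8
t 8.22 stand pos mm [-40.8  -0.5  46.8] F stand [-8.  -0.8  5.1] tool x yaw rel 0.04 tilt [-0.003  0.001 -1.   ] w 0.0006170885316917991
(-38.5,0,48) tool units [ 0.08 -0.02 -0.04]
```

```bash
python3 -m crank '[{"claw":1,"dx":0.12,"dy":0,"dz":0,"ax":0,"ay":0,"az":0},{"claw":1,"dx":0,"dy":0,"dz":0,"ax":0,"ay":0,"az":0},{"claw":1,"dx":0,"dy":0,"dz":0,"ax":0,"ay":0,"az":0},{"claw":1,"dx":0,"dy":0,"dz":0,"ax":0,"ay":0,"az":0}]'
python3 g.py
python3 -m crank '[{"claw":1,"dx":0.1,"dy":0,"dz":0,"ax":0,"ay":0,"az":0},{"claw":1,"dx":0,"dy":0,"dz":0,"ax":0,"ay":0,"az":0},{"claw":1,"dx":0,"dy":0,"dz":0,"ax":0,"ay":0,"az":0},{"claw":1,"dx":0,"dy":0,"dz":0,"ax":0,"ay":0,"az":0}]'
python3 g.py
```

```text
time: 8.55
ee_pos: [0.5548, 0.0212, 0.0463]
eef_rot: [0.992, -0.122, -0.005, 0.001]
ft_force: [-23.3, 2.9, 15.3]
width: 0.0001
grip_force: 11.7
t 8.55 stand pos mm [-40.5  -0.5  46.3] F stand [-23.3  -2.9  15.3] tool x yaw rel 0.09 tilt [-0.009  0.003 -1.   ] w 0.00013590724653325366
time: 8.88
ee_pos: [0.555, 0.0213, 0.0459]
eef_rot: [0.993, -0.122, -0.007, 0.001]
ft_force: [-35.9, 5.4, 26.5]
width: 0.0002
grip_force: 18.5
t 8.88 stand pos mm [-40.3  -0.4  45.9] F stand [-36.1  -3.6  26.5] tool x yaw rel 0.13 tilt [-0.014  0.004 -1.   ] w 0.00023064387996668133
```

It's a solid stop at full travel. I'll back off, lift, and cross over to the front side of the peg, high up.

```bash
python3 -m crank '[{"claw":1,"dx":-0.5,"dy":0,"dz":0,"ax":0,"ay":0,"az":0},{"claw":1,"dx":-0.5,"dy":0,"dz":-0.3,"ax":0,"ay":0,"az":0},{"claw":1,"dx":0,"dy":0,"dz":-1,"ax":0,"ay":0,"az":0},{"claw":1,"dx":0,"dy":0,"dz":-1,"ax":0,"ay":0,"az":0},{"claw":1,"dx":0,"dy":0,"dz":-1,"ax":0,"ay":0,"az":0},{"claw":1,"dx":0,"dy":0,"dz":0,"ax":0,"ay":0,"az":0}]'
python3 g.py '(48,140,130)'
python3 - <<'E'
from h import *
snap("scene","pics/scene4.png")
a=cv2.imread("pics/scene4.png")[205:345,250:410]; cv2.imwrite("pics/scene4c.png",cv2.resize(a,None,fx=4,fy=4,interpolation=cv2.INTER_CUBIC))
E
```

```text
time: 9.38
ee_pos: [0.5363, 0.027, 0.152]
eef_rot: [0.992, -0.123, 0.005, -0.0]
ft_force: [1.8, -0.2, 0.4]
width: 0.0006
grip_force: 0.0
t 9.38 stand pos mm [-59.8   0.6 152. ] F stand [1.8 0.2 0.4] tool x yaw rel 0.01 tilt [ 0.009 -0.002 -1.   ] w 0.0005719482493553676
(48,140,130) tool units [ 3.59 -4.64  0.78]
```

View pics/scene4c.png

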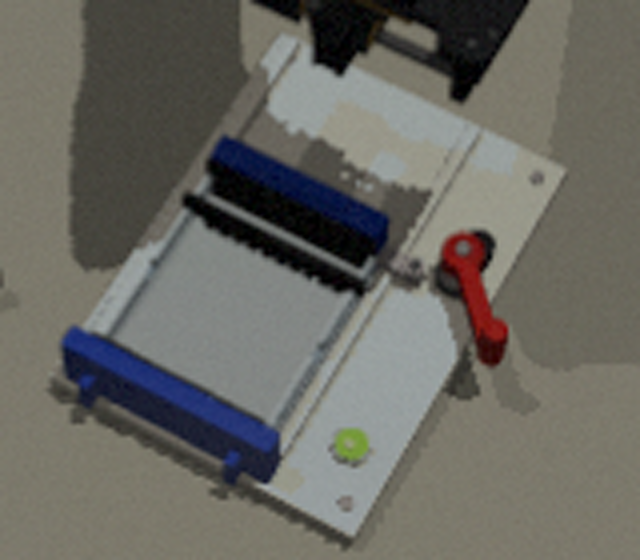

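The gate (top edge from (222,140) to (387,215)) now stands against the tray, the follower at (408,268) has passed the cam, and the peg is forward at (493,335). I'll check the travel numerically and move over the far side of the peg.

```bash
python3 - <<'E'
from m import *
q=np.load("q.npy")
def W(x,y,z):
    C,s=np.cos(q[2]),np.sin(q[2]); x/=1e3;y/=1e3
    return np.array([q[0]+C*x-s*y,q[1]+s*x+C*y,z/1e3])
for tr in(50,53,56): print(tr,[((proj(d["scene"],W(-75.3+tr+sx*9.5,sy*53,62.5))-[250,205])*4).round().tolist() for sx in(-1,1) for sy in(-1,1)])
E
python3 -m crank '[{"claw":1,"dx":0.5,"dy":-0.7,"dz":0,"ax":0,"ay":0,"az":0},{"claw":1,"dx":0.7,"dy":-0.9,"dz":0,"ax":0,"ay":0,"az":0},{"claw":1,"dx":0.7,"dy":-0.9,"dz":0,"ax":0,"ay":0,"az":0},{"claw":1,"dx":0.7,"dy":-0.9,"dz":0,"ax":0,"ay":0,"az":0},{"claw":1,"dx":0.7,"dy":-0.9,"dz":0,"ax":0,"ay":0,"az":0},{"claw":1,"dx":0.3,"dy":-0.35,"dz":0,"ax":0,"ay":0,"az":0},{"claw":1,"dx":0,"dy":0,"dz":0,"ax":0,"ay":0,"az":0},{"claw":1,"dx":0,"dy":0,"dz":0,"ax":0,"ay":0,"az":0}]'
python3 g.py '(48,140,69)'
```

```text
50 [[225.0, 124.0], [394.0, 207.0], [208.0, 149.0], [377.0, 233.0]]
53 [[223.0, 128.0], [391.0, 211.0], [206.0, 153.0], [375.0, 238.0]]
56 [[220.0, 132.0], [389.0, 215.0], [203.0, 158.0], [372.0, 242.0]]
time: 10.1
ee_pos: [0.6716, 0.1362, 0.1442]
eef_rot: [0.992, -0.123, -0.001, 0.0]
ft_force: [0.0, -0.4, -0.5]
width: 0.0
grip_force: 0.0
t 10.1 stand pos mm [ 44.7 139.5 144.2] F stand [ 0.1 -0.4 -0.5] tool x yaw rel 0.07 tilt [-0.002  0.    -1.   ] w 3.9959579697905945e-05
(48,140,69) tool units [ 0.11 -0.02  2.51]
```

```bash
python3 -m crank '[{"claw":1,"dx":0.15,"dy":0,"dz":1,"ax":0,"ay":0,"az":0},{"claw":1,"dx":0,"dy":0,"dz":0.9,"ax":0,"ay":0,"az":0},{"claw":1,"dx":0,"dy":0,"dz":0.5,"ax":0,"ay":0,"az":0},{"claw":1,"dx":0,"dy":0,"dz":0,"ax":0,"ay":0,"az":0},{"claw":1,"dx":0,"dy":0,"dz":0,"ax":0,"ay":0,"az":0},{"claw":1,"dx":0,"dy":0,"dz":0,"ax":0,"ay":0,"az":0}]'
python3 g.py '(48,140,69)'
python3 -m crank '[{"claw":1,"dx":-0.3,"dy":0,"dz":0,"ax":0,"ay":0,"az":0},{"claw":1,"dx":-0.3,"dy":0,"dz":0,"ax":0,"ay":0,"az":0},{"claw":1,"dx":-0.3,"dy":-0.05,"dz":0,"ax":0,"ay":0,"az":0},{"claw":1,"dx":-0.3,"dy":-0.1,"dz":0,"ax":0,"ay":0,"az":0},{"claw":1,"dx":-0.3,"dy":-0.1,"dz":0,"ax":0,"ay":0,"az":0},{"claw":1,"dx":-0.3,"dy":-0.1,"dz":0,"ax":0,"ay":0,"az":0},{"claw":1,"dx":0,"dy":0,"dz":0,"ax":0,"ay":0,"az":0}]'
python3 g.py '(-18,150,69)' '(-67,135,69)'
```

```text
time: 10.6
ee_pos: [0.6769, 0.1345, 0.0757]
eef_rot: [0.992, -0.123, 0.001, -0.0]
ft_force: [0.4, -0.5, 1.1]
width: 0.0004
grip_force: 0.0
t 10.6 stand pos mm [ 50.3 139.2  75.7] F stand [ 0.5 -0.4  1.1] tool x yaw rel -0.0 tilt [ 0.002 -0.001 -1.   ] w 0.0003649090318687059
(48,140,69) tool units [-0.08 -0.03  0.22]
time: 11.18
ee_pos: [0.6258, 0.1617, 0.0757]
eef_rot: [0.993, -0.121, 0.001, -0.002]
ft_force: [2.7, 2.6, 0.3]
width: 0.0005
grip_force: 1.5
t 11.18 stand pos mm [ -6.  153.1  75.7] F stand [2.  3.2 0.3] tool x yaw rel 0.2 tilt [ 0.002 -0.004 -1.   ] w 0.0005075406903006105
(-18,150,69) tool units [-0.4   0.1   0.22]
(-67,135,69) tool units [-2.04  0.6   0.22]
```

```bash
python3 -m crank '[{"claw":1,"dx":-0.3,"dy":0,"dz":0.1,"ax":0,"ay":0,"az":0},{"claw":1,"dx":-0.3,"dy":0,"dz":0.05,"ax":0,"ay":0,"az":0},{"claw":1,"dx":-0.3,"dy":0.1,"dz":0,"ax":0,"ay":0,"az":0},{"claw":1,"dx":-0.3,"dy":0.1,"dz":0,"ax":0,"ay":0,"az":0},{"claw":1,"dx":-0.3,"dy":0.15,"dz":0,"ax":0,"ay":0,"az":0},{"claw":1,"dx":-0.2,"dy":0.2,"dz":0,"ax":0,"ay":0,"az":0},{"claw":1,"dx":0,"dy":0,"dz":0,"ax":0,"ay":0,"az":0},{"claw":1,"dx":0,"dy":0,"dz":0,"ax":0,"ay":0,"az":0}]'
python3 g.py '(-67,135,69)'
```

```text
time: 11.85
ee_pos: [0.5727, 0.1538, 0.0697]
eef_rot: [0.992, -0.123, 0.0, 0.0]
ft_force: [0.2, -0.2, -0.7]
width: 0.0003
grip_force: 0.0
t 11.85 stand pos mm [-55.5 132.5  69.7] F stand [ 0.2 -0.1 -0.7] tool x yaw rel -0.01 tilt [ 0.     0.001 -1.   ] w 0.0002530746661568835
(-67,135,69) tool units [-0.38 -0.08  0.02]
```

```bash
python3 -m crank '[{"claw":1,"dx":-0.2,"dy":-0.05,"dz":0,"ax":0,"ay":0,"az":0},{"claw":1,"dx":-0.15,"dy":0,"dz":0,"ax":0,"ay":0,"az":0},{"claw":1,"dx":0,"dy":0,"dz":0,"ax":0,"ay":0,"az":0},{"claw":1,"dx":0,"dy":0,"dz":0,"ax":0,"ay":0,"az":0}]'
python3 g.py
python3 -m crank '[{"claw":1,"dx":-0.1,"dy":0,"dz":0,"ax":0,"ay":0,"az":0},{"claw":1,"dx":0,"dy":0,"dz":0,"ax":0,"ay":0,"az":0},{"claw":1,"dx":0,"dy":0,"dz":0,"ax":0,"ay":0,"az":0}]'
python3 g.py
```

```text
time: 12.18
ee_pos: [0.5631, 0.1583, 0.0694]
eef_rot: [0.992, -0.123, 0.0, 0.0]
ft_force: [1.3, -1.5, -0.6]
width: 0.0002
grip_force: 0.9
t 12.18 stand pos mm [-65.9 134.5  69.4] F stand [ 1.6 -1.1 -0.6] tool x yaw rel 0.01 tilt [ 0.  0. -1.] w 0.00023809050627850186
time: 12.43
ee_pos: [0.5611, 0.1573, 0.0694]
eef_rot: [0.992, -0.124, 0.001, 0.001]
ft_force: [5.6, -6.5, -0.0]
width: 0.0001
grip_force: 3.4
t 12.43 stand pos mm [-67.6 133.   69.4] F stand [ 7.  -4.9 -0. ] tool x yaw rel -0.07 tilt [ 0.002  0.001 -1.   ] w 0.0001157254174542559
```

```bash
python3 -m crank '[{"claw":1,"dx":-0.1,"dy":0.05,"dz":0,"ax":0,"ay":0,"az":0},{"claw":1,"dx":0,"dy":0,"dz":0,"ax":0,"ay":0,"az":0},{"claw":1,"dx":0,"dy":0,"dz":0,"ax":0,"ay":0,"az":0}]'
python3 g.py
python3 -m crank '[{"claw":1,"dx":0.5,"dy":0,"dz":0,"ax":0,"ay":0,"az":0},{"claw":1,"dx":0.5,"dy":-0.5,"dz":-0.5,"ax":0,"ay":0,"az":0},{"claw":1,"dx":0,"dy":-1,"dz":-1,"ax":0,"ay":0,"az":0},{"claw":1,"dx":0,"dy":-1,"dz":-1,"ax":0,"ay":0,"az":0},{"claw":1,"dx":0,"dy":-1,"dz":-1,"ax":0,"ay":0,"az":0},{"claw":1,"dx":0,"dy":-1,"dz":-0.5,"ax":0,"ay":0,"az":0},{"claw":1,"dx":0,"dy":0,"dz":0,"ax":0,"ay":0,"az":0}]'
python3 g.py
python3 - <<'E'
from h import *
snap("scene","pics/scene5.png");snap("top","pics/top5.png")
a=cv2.imread("pics/scene5.png")[205:345,250:410];b=cv2.imread("pics/top5.png")[140:280,240:400]
cv2.imwrite("pics/e.png",cv2.resize(np.hstack([a,b]),None,fx=2.5,fy=2.5,interpolation=cv2.INTER_CUBIC))
E
```

```text
time: 12.68
ee_pos: [0.5599, 0.1565, 0.0697]
eef_rot: [0.992, -0.124, 0.003, 0.0]
ft_force: [15.0, -6.3, -8.0]
width: 0.0005
grip_force: 7.8
t 12.68 stand pos mm [-68.5 132.   69.7] F stand [16.  -2.4 -8. ] tool x yaw rel -0.11 tilt [ 0.006 -0.001 -1.   ] w 0.0005318536395203803
time: 13.27
ee_pos: [0.618, 0.2891, 0.1919]
eef_rot: [0.993, -0.12, 0.001, -0.004]
ft_force: [-1.1, 1.8, 0.6]
width: 0.0004
grip_force: 0.0
t 13.27 stand pos mm [-44.6 274.7 191.9] F stand [-1.5  1.5  0.6] tool x yaw rel 0.42 tilt [ 0.002 -0.008 -1.   ] w 0.0004446854872779966
```

View pics/e.png

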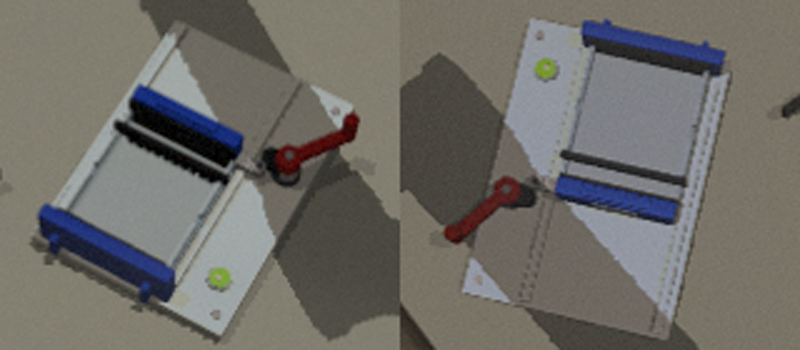

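The gate is home, the follower is behind the cam nose at (255,165), and the lever is back at its stop, with the peg in the top view at about (262,233), just behind where it began. The arm is clear, so I'm handing in.

```bash
python3 -m crank '[{"claw":1,"dx":0,"dy":0,"dz":0,"ax":0,"ay":0,"az":0}]' >/dev/null; python3 -c "
from bench import r; print(r.close_job())"
```

```text
the job is handed in; nothing more can be done
None
```

The job is handed in, though no verdict came back. By my measurements the cam was turned to about 1.78 rad, the gate and tray were then pushed home (about 56 mm of travel, solid stop), and the lever was pushed back to its stop behind the follower, all in about 13 s of the 64 s allowed.

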